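# Reload a spring-fed staple magazine and cam its rail shut

### The job

Reload the bench staple magazine: draw its blue-tabbed rail all the way back, lay the brass staple strip flat in the open channel in front of it, and push the rail in so that it slides the strip up against the spring follower. Then turn the cam disc by its blue crank post half a turn, as far as it goes, so that its hook draws the rail fully home against the spring and holds it there, and let go of everything. Do not knock over or shove aside the cans, the carton or the tape measure around it.

Things in the scene. Friction and masses are not known exactly. Their poses are not given: they have to be found in the camera images.
- magazine: Grey and aluminium magazine fixed to the bench. Origin on the bench under the channel's centre line; x runs along the channel from the open loading bay (-x) into the roofed tunnel (+x), z up. Base plate 8 mm thick, x -154 to +86, y -36 to +36 mm; its top is the channel floor. A foot for the cam disc, 8 mm thick, lies on the -y side, x -97 to +15, y -34 to -134 mm.
- bay (a point): Point on the channel floor where the strip's middle is laid with the rail fully back: magazine x -62, y 0, z 8 mm; axes as the magazine. The bay is open on top, x -154 to -10 mm, with two low walls, 32 mm apart inside, 44 mm outside, tops at magazine z 22 mm.
- tunnel (a point): Mouth of the tunnel on the channel floor: magazine x +6, y 0, z 8 mm; axes as the magazine. A funnel (x -10 to +6, 42 mm high) narrows from the bay to the tunnel, which is 28 mm wide inside, 44 mm outside, runs to x +89, and has a roof with a slot, top at z 46 mm.
- rail (a joint): Loading rail, m: 0 = fully home, grows as it is drawn back (towards magazine -x) to its stop at 0.085; starts partly closed, stays where left (1 N friction). The front face of its tongue, which pushes the strip, is at magazine x -41 mm minus this value. With the strip loaded it meets the resting follower at about 0.014; pushed farther it springs back to there until the cam holds it.
- tab (a point): Centre of the rail's blue thumb tab, magazine y 0, z 70 mm, x -52 mm minus the rail value; axes as the magazine. Tab 14 mm thick along the channel, 34 mm wide, z 36 to 82 mm, on a steel tongue 22 mm thick, 24 mm wide, z 10 to 38 mm. Push it with shut fingers from either side, or pinch it.
- bolt (a point): The rail's downward bolt, 10 mm diameter, magazine y -75, z 16 to 31 mm (this point: z 24), x -55 mm minus the rail value. It hangs from an arm that reaches from the tongue to y -84, 14 mm wide, z 31 to 40 mm. The cam's hook catches it when the rail reads below about 0.019.
- cam_axis (a point): Upright axis of the cam disc, magazine x -41, y -75 mm, at the disc's top, z 14 mm; axes as the magazine. Disc 92 mm in diameter, with a spiral hook wall on it up to z 28 mm.
- cam (a joint): Cam disc, rad: 0 = hook open, pi = locked (stop), growing anticlockwise seen from above; starts between 0 and 0.3. The hook takes the bolt between about 0.6 and 1.4 rad, draws the rail home by about 2.7 rad and holds it after that. 0.06 N m friction, stays where left; turning takes about 2 to 5 N at the crank.
- crank (a point): On the axis of the cam's upright crank post, magazine z 70 mm: post 14 mm in diameter, z 13 to 87 mm, 38 mm from the cam axis. At cam 0 it stands at 230 degrees in the magazine's frame (anticlockwise from magazine +x), at pi at 50 degrees, passing the side away from the channel. Fingertips above z 44 mm clear the rail's arm.
- strip: Brass staple strip, a loose rigid block 100 x 24 x 32 mm (x, y, z), 0.18 kg, ribbed, the same either way round. Origin at the centre of its underside, x along its length. It lies flat on the bench at the start.
- follower (a joint): Orange spring follower in the tunnel, m: 0 = at rest, its face at magazine x +45 mm; grows as the strip pushes it in; 3 N at 0, plus 300 N/m. With the rail home on a loaded strip it reads about 0.014.
- box_screws: Small carton 70 x 45 x 30 mm, bystander; origin at the centre of its underside, x along its length.
- tape_measure: Tape measure 84 x 36 x 60 mm, bystander; origin at its underside, x along its length.
- solvent_can: Flat can with a cap, 58 x 95 x 168 mm (x, y, z), bystander behind the magazine; origin at the centre of its underside.
- drink_can: Drink can 66 mm in diameter, 115 mm tall, bystander behind the magazine; origin at the centre of its underside.

How it is judged:
On the way, in this order (a step that is already met when the one before it is completed fails the run):
1. the rail is drawn back at least 78 mm (value of joint rail above 0.078 m), for 0.1 s.
2. the strip lies flat in the channel in front of the drawn-back rail, in line with it (y of strip in the frame of magazine between -0.006 and 0.006 m and z of strip in the frame of magazine between 0.004 and 0.012 m and angle between the x axis of strip and the x axis of magazine, either way round below 0.08 rad and angle between strip's own z axis and vertical below 0.08 rad and x of strip in the frame of magazine below 0.01 m and value of joint rail above 0.05 m), for 0.2 s.
3. the rail has pushed the strip up to the follower, the cam still open (y of strip in the frame of magazine between -0.006 and 0.006 m and z of strip in the frame of magazine between 0.004 and 0.012 m and angle between the x axis of strip and the x axis of magazine, either way round below 0.08 rad and angle between strip's own z axis and vertical below 0.08 rad and value of joint rail below 0.019 m and x of strip in the frame of magazine above -0.014 m and value of joint cam below 1 rad), for 0.2 s.
At the end, for the whole second after the job is handed in: the rail is home (within 3 mm), the cam turned past 2.9 rad, the strip flat and in line in the channel (its middle at least 4 mm past the magazine origin, within 6 mm sideways, 0.08 rad), pressing the follower in by more than 10 mm, all at rest (y of strip in the frame of magazine between -0.006 and 0.006 m and z of strip in the frame of magazine between 0.004 and 0.012 m and angle between the x axis of strip and the x axis of magazine, either way round below 0.08 rad and angle between strip's own z axis and vertical below 0.08 rad and value of joint rail below 0.003 m and value of joint cam above 2.9 rad and value of joint follower above 0.01 m and x of strip in the frame of magazine above 0.004 m and velocity of joint cam below 0.05 rad/s and linear speed of strip below 0.02 m/s); the robot touches nothing.
It fails at once if a bystander is shoved more than 40 mm or knocked over (distance of any of box_screws, tape_measure, solvent_can, drink_can from where it was at the start of the episode above 0.04 m or angle between any of box_screws, tape_measure, solvent_can, drink_can's own z axis and vertical above 0.5 rad).
It also fails if it takes over 72 s, if anything falls off the work surface, if the arm or the gripper's body presses on something with over 40 N, if the wrist force passes 120 N, or if a joint passes its speed limit or range.

### The arm

A 7-joint arm with a two-finger parallel gripper is mounted at the origin on a cart in front of the work surface, level with it; the furniture and walls round the work are solid. World frame = base frame: x ahead of the robot, y to its left, z up, the work surface at z = 0. Lengths are in m, angles in rad, forces in N, time in s.
With the tool pointing down it reaches from about 0.425 to 0.95 m from the base axis. Payload 4.7 kg.
Tool frame: the origin (TCP) lies on the centre line of the jaws, within the pads' length; the fingertips stand robot.nose_length ahead of it and the grasp point (between the pads) lies 8 mm behind it (robot.nose_length is the distance from the TCP to the fingertips, in m); z points along the fingers, x is the direction in which the jaws open and shut, and the axes are right-handed (so a half turn about z gives the same grasp; the last joint's range is limited). The gripper opens to 85 mm and grips with 20 to 120 N. Pads are 22 mm wide; open, the fingers measure 114 mm over their backs; the gripper's body (76 mm by 85 mm) begins 54 mm behind the grasp point. The pads swing forward as they close: fully open they stand 13 mm farther back than shut.
Start: joints at [-1.281, 0.469, -0.049, 1.532, 0.024, 1.141, -0.082], TCP at [0.212, 0.641, 0.242] pointing down, gripper open.
Joint ranges: [-2.59, 2.59], [-0.33, 1.99], [-1.39, 1.29], [0.1, 2.45], [-1.04, 4.18], [0.21, 1.99], [-2.66, 2.66]. Speed limits (rad/s): [2.57, 2.57, 3.14, 3.14, 3.14, 3.14, 3.14].

### API

Orientations are given as [roll, pitch, yaw] about the fixed x, y, z axes, in that order (R = Rz(yaw) Ry(pitch) Rx(roll)).
In Python, from plant import robot gives the robot as it stands. Calls block until the motion is done:
- robot.goto(position, orientation): joint-space move of the TCP to a pose.
- robot.move_straight(position, vel=0.15, attitude=None, contact_N=None): straight line of the TCP; attitude=None keeps the orientation; vel is the mean speed in m/s. With contact_N (N) it stops when the force on the tool has changed by that much, and returns True; else False.
- robot.move_joints(angles): joint-space move.
- robot.grip(opening, strength=None): opening from 0.0 (shut) to 1.0 (fully open); strength is the grip in N (None keeps the last); returns when the fingers have stopped.
- robot.sleep(seconds).
- robot.inverse_kinematics(position, orientation): joint angles nearest the present ones, or None.
- robot.sense(): the state.
- robot.grab_frame(name): name is "side" or "top"; returns a dict with "image" (420x560x3 uint8, red, green, blue), "range_z" (420x560 float32, m along the optical axis (not along the pixel's ray), 0 where there is no reading), "fx", "fy", "cx", "cy" (pixels), "R" (3x3) and "t" (3): a world point X has camera coordinates R X + t. Camera axes: x right, y down, z forward; pixel columns grow to the right and rows downward; lengths in m; the calibration is good to about 2 mm. A picture is of the moment at which its call begins.
A pose or a line that the arm cannot do raises robot.IKError and nothing moves.
- robot.close_job(): hands the job in, once; it reports no verdict.
The state is a dict: "t": time; "joint_pos": joint angles; "joint_velocities": joint speeds; "effort": joint torques, N m; "tcp_pos": TCP position; "tcp_rot": TCP orientation; "wrist_force": force on the tool from outside, world axes, zero at the start; "torque": the same for the moment, N m; "opening": opening from 0.0 (shut) to 1.0 (fully open).
Only numpy, scipy, OpenCV 4.12 (cv2) and the standard library are available. Lean on these libraries where they do the work, as an engineer would, in place of code of your own. Each camera call takes 0.05 s, during which the arm holds its last target. There are 200 camera calls.

## Working session

There is one attempt and no reset: what is moved stays moved. The work goes in short steps, each a Python script; the robot and the scene stay as the last script left them, time stands still between calls to the robot, and variables do not carry over. Pictures are saved under pics/ and viewed, about 8 in all and at most 12, crops included, and the job is handed in when it is done.

```bash
mkdir -p pics; ls; python3 - <<'E'
from plant import robot
import cv2,numpy as np
for n in("top","side"):
    f=robot.grab_frame(n); cv2.imwrite(f"pics/{n}0.png",f["image"][...,::-1]); np.savez(f"{n}0.npz",**f)
    print(n,f["fx"],f["cx"],f["cy"],f["R"].round(3).tolist(),f["t"].round(3).tolist(),(-f["R"].T@f["t"]).round(3))
print(robot.nose_length,robot.sense())
E
```

```text
pics
top 495.4092521055361 271.4779605816858 194.80406395096472 [[-0.006, -1.0, 0.023], [-0.993, 0.003, -0.115], [0.115, -0.024, -0.993]] [0.247, 0.543, 0.909] [0.436 0.267 0.96 ]
side 508.27884560524893 277.9445995200363 212.74922854877164 [[0.885, -0.465, -0.015], [-0.304, -0.555, -0.774], [0.352, 0.69, -0.632]] [-0.357, 0.365, 0.617] [ 0.211 -0.389  0.668]
0.011 {'t': 0.1, 'joint_pos': array([-1.28091197,  0.46939245, -0.04857257,  1.53356966,  0.02408981,
        1.14102397, -0.08231962]), 'joint_velocities': array([-0.00151982, -0.00299996,  0.00077497, -0.00224491,  0.00111315,
       -0.00010405,  0.00060721]), 'effort': array([ 9.04117260e-04, -5.11513209e+01, -4.72283817e-02, -2.38389194e+01,
        1.06724293e-02,  4.35575552e-03, -2.28165455e-06]), 'tcp_pos': array([0.21139032, 0.64050815, 0.24134697]), 'tcp_rot': array([3.14152794e+00, 1.80719219e-03, 1.25199698e+00]), 'wrist_force': array([-0.07508133,  0.33327783, -1.01881257]), 'torque': array([-0.00357893,  0.01743958, -0.00637152]), 'opening': 0.997072250111796}
```

View pics/top0.png

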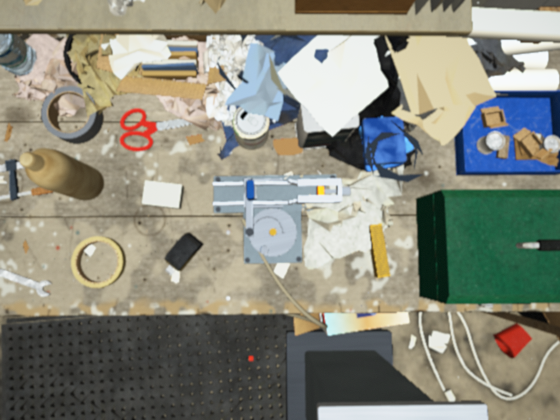

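View pics/side0.png

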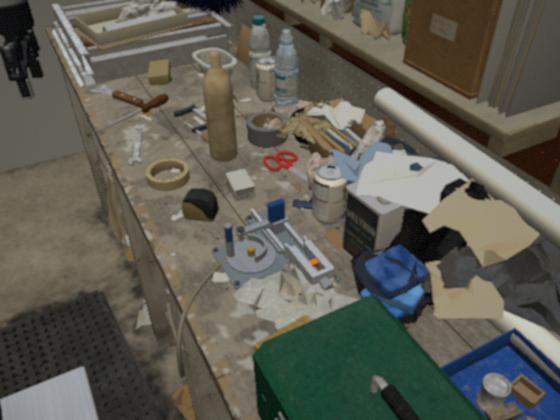

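```bash
cat > h.py <<'E'
import numpy as np,cv2
def world(f,u,v,z=None):
    """pixel -> world: on plane z, or by depth when z is None"""
    u=np.asarray(u,float);v=np.asarray(v,float)
    d=np.stack([(u-f["cx"])/f["fx"],(v-f["cy"])/f["fy"],np.ones_like(u)],-1)
    if z is None: return (d*f["range_z"][v.astype(int),u.astype(int)][...,None]-f["t"])@f["R"]
    c=-f["R"].T@f["t"]; w=d@f["R"]
    return c+w*((z-c[2])/w[...,2])[...,None]
def pix(f,X):
    c=np.asarray(X)@f["R"].T+f["t"]; return np.stack([f["fx"]*c[...,0]/c[...,2]+f["cx"],f["fy"]*c[...,1]/c[...,2]+f["cy"]],-1)
def mask(f,lo,hi,roi):
    h=cv2.cvtColor(f["image"],cv2.COLOR_RGB2HSV); m=cv2.inRange(h,lo,hi); o=np.zeros_like(m); a,b,c,d=roi; o[b:d,a:c]=m[b:d,a:c]; return o
def blobs(m,minA=8):
    n,l,s,c=cv2.connectedComponentsWithStats(m); return [(l==i) for i in range(1,n) if s[i,4]>=minA]
E
python3 - <<'E'
from h import *
f=dict(np.load("top0.npz")); s=dict(np.load("side0.npz"))
a=cv2.resize(f["image"][150:290,200:410],None,fx=3.8,fy=3.8,interpolation=cv2.INTER_CUBIC); cv2.imwrite("pics/topc.png",a[...,::-1])
a=cv2.resize(s["image"][170:330,170:370],None,fx=3.7,fy=3.7,interpolation=cv2.INTER_CUBIC); cv2.imwrite("pics/sidec.png",a[...,::-1])
for name,F,roi in(("top",f,(200,150,420,290)),("side",s,(170,170,360,380))):
  for col,lo,hi in(("blue",(100,120,40),(125,255,255)),("yellow",(15,120,120),(32,255,255)),("orange",(5,170,150),(18,255,255))):
    for b in blobs(mask(F,lo,hi,roi)):
      v,u=np.nonzero(b); w=world(F,u,v); r=cv2.minAreaRect(np.c_[u,v].astype(np.float32))
      print(name,col,len(u),np.round([u.mean(),v.mean()],1),"w",np.median(w,0).round(3),"z",np.percentile(w[:,2],[5,95]).round(3),np.round(r[1],1),round(r[2],1))
for n,u,v in(("carton",162,194),("tape",184,250),("sol",330,80),("drink",252,122),("base",225,208),("bench",215,270),("striptop",379,250)): print(n,world(f,u,v).round(3))
E
```

```text
top blue 679 [385.6 158.5] w [0.604 0.039 0.085] z [0.025 0.104] [20. 49.] 90.0
top blue 129 [249.9 189.5] w [0.547 0.284 0.082] z [0.076 0.084] [19.  6.] 90.0
top yellow 87 [288.  151.3] w [0.633 0.211 0.006] z [0.003 0.009] [ 3. 24.] 90.0
top yellow 57 [320.2 189.8] w [0.552 0.154 0.038] z [0.029 0.04 ] [8. 6.] 90.0
top yellow 664 [379.  250.7] w [0.438 0.044 0.032] z [0.029 0.035] [52.9 12.8] 80.9
top yellow 31 [272.5 231.6] w [0.474 0.242 0.03 ] z [0.027 0.033] [5. 5.] 90.0
side blue 291 [275.9 210.1] w [0.546 0.278 0.065] z [0.044 0.082] [21.4 15.2] 85.9
side blue 61 [228.4 235. ] w [0.438 0.253 0.067] z [0.055 0.081] [12.  5.] 90.0
side yellow 13 [297.4 186.7] w [0.656 0.391 0.009] z [0.007 0.01 ] [6.6 1.7] 38.7
side yellow 39 [330.6 234.3] w [0.639 0.226 0.004] z [0.002 0.008] [8.  8.5] 63.4
side yellow 16 [337.6 243.1] w [0.637 0.197 0.005] z [0.003 0.008] [5.8 5.4] 26.6
side yellow 23 [250.4 248.8] w [0.473 0.24  0.029] z [0.027 0.032] [4. 5.] 90.0
side yellow 19 [313.8 261.1] w [0.554 0.149 0.038] z [0.036 0.039] [3.5 5.1] 71.6
side yellow 218 [287.1 328.1] w [0.451 0.048 0.031] z [0.03  0.033] [ 6.3 61.3] 62.6
side orange 36 [313.9 261.3] w [0.554 0.149 0.038] z [0.036 0.039] [5.4 6.7] 63.4
carton [0.546 0.45  0.032]
tape [0.441 0.403 0.061]
sol [0.721 0.149 0.164]
drink [0.663 0.28  0.113]
base [0.522 0.334 0.006]
bench [0.403 0.353 0.002]
striptop [0.439 0.044 0.032]
```

View pics/topc.png

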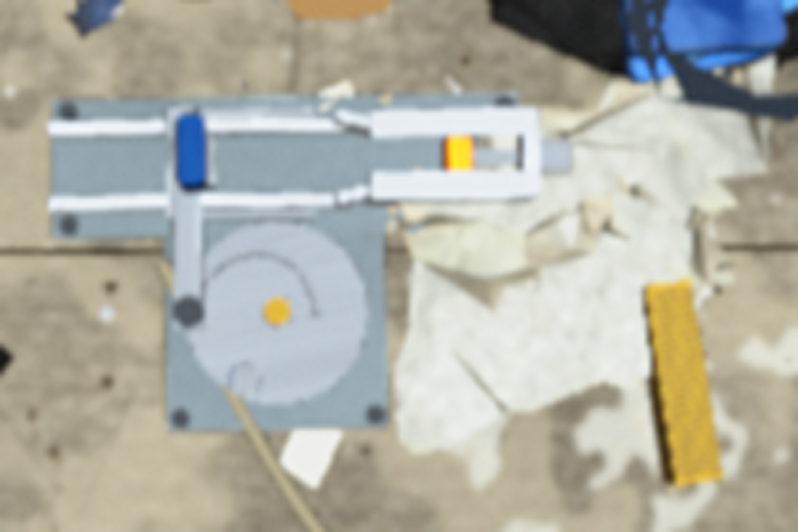

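View pics/sidec.png

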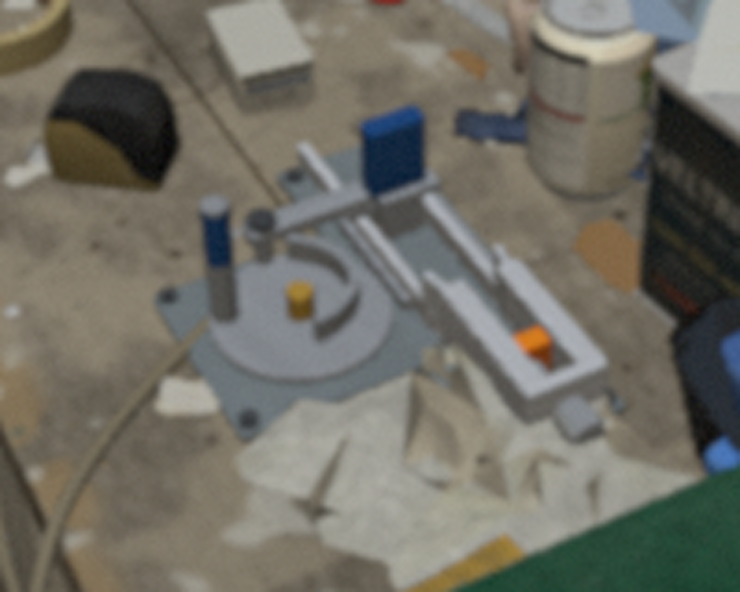

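```bash
python3 - <<'E'
from h import *
f=dict(np.load("top0.npz")); s=dict(np.load("side0.npz"))
def rect(w):
    r=cv2.minAreaRect((w[:,:2]*1000).astype(np.float32)); b=cv2.boxPoints(r)/1000
    e=[b[1]-b[0],b[2]-b[1]]; l=max(e,key=np.linalg.norm); return np.round(np.array(r[0])/1000,4),np.round(r[1],1),np.degrees(np.arctan2(l[1],l[0])).round(1)%180
# strip top z .032
m=max(blobs(mask(f,(15,120,120),(32,255,255),(360,200,400,290))),key=np.sum); v,u=np.nonzero(m); w=world(f,u,v,.032); print("strip",rect(w),w.mean(0).round(4))
# white roof / walls
hsv=cv2.cvtColor(f["image"],cv2.COLOR_RGB2HSV)
U,V=np.meshgrid(np.arange(200,360),np.arange(165,225)); W=world(f,U,V); wh=(hsv[V,U,2]>185)&(hsv[V,U,1]<40)
m=wh&(abs(W[...,2]-.046)<.006); B=max(blobs(m.astype(np.uint8)),key=np.sum); roof=world(f,U[B],V[B],.046); print("roof",B.sum(),rect(roof))
m=wh&(abs(W[...,2]-.022)<.006)
for b in blobs(m.astype(np.uint8),25):
    w=world(f,U[b],V[b],.022); p=np.polyfit(w[:,1],w[:,0],1); print("wall",b.sum(),p.round(4),w.min(0).round(3),w.max(0).round(3))
# base plate (bluish grey) left end
b=f["image"].astype(int); 
m=((b[...,2]-b[...,0])>5)&(f["range_z"]>0); m[:,:205]=0;m[:,350:]=0;m[:165]=0;m[275:]=0
B=max(blobs(cv2.morphologyEx(m.astype(np.uint8),cv2.MORPH_CLOSE,np.ones((3,3)))),key=np.sum); v,u=np.nonzero(B); w=world(f,u,v,.008); print("plate",B.sum(),np.percentile(w,[.5,99.5],0).round(4).tolist())
# blue tab
m=max(blobs(mask(f,(100,120,40),(125,255,255),(230,160,270,215))),key=np.sum); v,u=np.nonzero(m); print("tab top",rect(world(f,u,v,.082)))
# crank from side: topmost pixels of post and blue centre
m=max(blobs(mask(s,(100,120,40),(125,255,255),(215,215,240,250))),key=np.sum); v,u=np.nonzero(m); print("crank px",u.min(),u.max(),v.min(),v.max(),world(s,np.array([u.mean()]),np.array([v.mean()]),.068).round(4))
# toolbox edge heights
for u in(405,412,420,425,435): print(u,[world(f,u,v).round(3).tolist() for v in(215,250,285)])
E
```

```text
strip (array([0.4386, 0.0442]), array([98. , 24.2]), np.float32(7.4)) [0.4382 0.0442 0.032 ]
roof 708 (array([0.5514, 0.1642]), array([44.2, 99.3]), np.float32(91.2))
wall 198 [0.0084 0.5696] [0.566 0.211 0.022] [0.578 0.28  0.022]
wall 98 [-0.0112  0.5718] [0.566 0.297 0.022] [0.574 0.356 0.022]
wall 62 [-0.1915  0.5896] [0.562 0.078 0.022] [0.575 0.109 0.022]
wall 661 [-0.4488  0.5794] [0.489 0.076 0.022] [0.569 0.179 0.022]
wall 34 [0.09   0.5483] [0.554 0.123 0.022] [0.564 0.136 0.022]
wall 27 [0.2506 0.5159] [0.546 0.123 0.022] [0.556 0.142 0.022]
wall 112 [-0.0271  0.5391] [0.528 0.297 0.022] [0.537 0.356 0.022]
wall 161 [-0.0212  0.5344] [0.522 0.215 0.022] [0.533 0.28  0.022]
wall 105 [-0.1243  0.5114] [0.489 0.078 0.022] [0.515 0.097 0.022]
wall 27 [0.4697 0.3876] [0.495 0.236 0.022] [0.51  0.259 0.022]
plate 7034 [[0.4181, 0.1013, 0.008], [0.5853, 0.355, 0.008]]
tab top (array([0.5478, 0.2843]), array([10.7, 34.2]), np.float32(0.0))
crank px 226 231 229 241 [[0.438  0.2524 0.068 ]]
405 [[0.509, -0.025, -0.028], [0.439, -0.014, 0.0], [0.372, -0.012, 0.0]]
412 [[0.509, -0.04, -0.03], [0.439, -0.028, -0.001], [0.372, -0.026, -0.001]]
420 [[0.505, -0.037, 0.027], [0.439, -0.038, 0.017], [0.373, -0.038, 0.009]]
425 [[0.503, -0.037, 0.057], [0.439, -0.037, 0.047], [0.375, -0.037, 0.039]]
435 [[0.499, -0.037, 0.108], [0.439, -0.037, 0.1], [0.378, -0.037, 0.093]]
```

```bash
cat >> h.py <<'E'
O=np.array([.5505,.202,0]); YAW=np.radians(-89.1)
ex=np.array([np.cos(YAW),np.sin(YAW),0]); ey=np.array([-ex[1],ex[0],0])
def M(x,y,z): return O+ex*x+ey*y+np.array([0,0,z])   # magazine (m) -> world
def down(yaw): return [np.pi,0,yaw]
def snap(r,tag):
    for n in("top","side"):
        f=r.grab_frame(n); np.savez(f"{n}{tag}.npz",**f)
E
python3 - <<'E'
from plant import robot
from h import *
y0=YAW+np.pi/2
for p,yw in((M(-.043,0,.16),y0),(M(-.043,0,.16),y0+np.pi),(np.array([.4386,.0442,.12]),np.radians(97.4)),(np.array([.4386,.0442,.12]),np.radians(-82.6)),(M(-.062,0,.1),y0)):
    q=robot.inverse_kinematics(p,down(yw)); print(None if q is None else np.round(q,2))
robot.grip(0.0)
robot.goto(M(-.041,0,.15),down(y0)); robot.move_straight(M(-.041,0,.063))
f0=robot.sense()["wrist_force"]
c=robot.move_straight(M(-.126,0,.063),vel=.06,contact_N=10)
s=robot.sense(); print(c,s["t"],s["tcp_pos"],s["wrist_force"]-f0,"mag x",(s["tcp_pos"]-O)@ex)
E
```

```text
[-0.78  0.45  0.38  1.82 -0.21  0.92 -0.29]
[-0.29  0.45 -0.27  1.79  0.14  0.93  2.54]
[-0.44  0.26  0.28  2.2  -0.11  0.69  1.62]
[-0.86  0.32  0.8   2.22 -0.35  0.72 -1.26]
[-0.77  0.53  0.34  1.84 -0.24  0.81 -0.29]
True 4.7583 [0.54837019 0.32163103 0.06241762] [ 0.35373097 -0.25171584 -0.1997498 ] mag x -0.11964972934946708
```

```bash
python3 - <<'E'
from plant import robot
from h import *
p=robot.sense()["tcp_pos"]; robot.move_straight(p-np.array([0,.012,0])); robot.move_straight(p+np.array([0,-.012,.1]),vel=.25)
S=np.array([.4386,.0442,0]); yw=np.radians(-82.6)
robot.goto(S+[0,0,.12],down(yw)); robot.grip(0.75)
snap(robot,1)
robot.move_straight(S+[0,0,.027],vel=.12)
robot.grip(0.0,40); print("open",robot.sense()["opening"])
robot.move_straight(S+[0,0,.14],vel=.15)
s=robot.sense(); print(s["t"],s["tcp_pos"],s["wrist_force"],s["opening"])
snap(robot,2)
f=dict(np.load("top1.npz")); m=max(blobs(mask(f,(100,120,40),(125,255,255),(200,160,270,215))),key=np.sum); v,u=np.nonzero(m); w=world(f,u,v,.082); print("tab x",((w-O)@ex).mean(),((w-O)@ey).mean())
f=dict(np.load("side2.npz")); cv2.imwrite("pics/side2.png",cv2.resize(f["image"][150:390,130:450],None,fx=2.4,fy=2.4)[...,::-1])
E
```

```text
open 0.2689663185735499
9.6667 [0.43774754 0.04432832 0.13929146] [-0.42491634  0.22232981 -2.62129316] 0.2672932032233661
tab x -0.1370820712234036 -0.001473113016825768
```

View pics/side2.png

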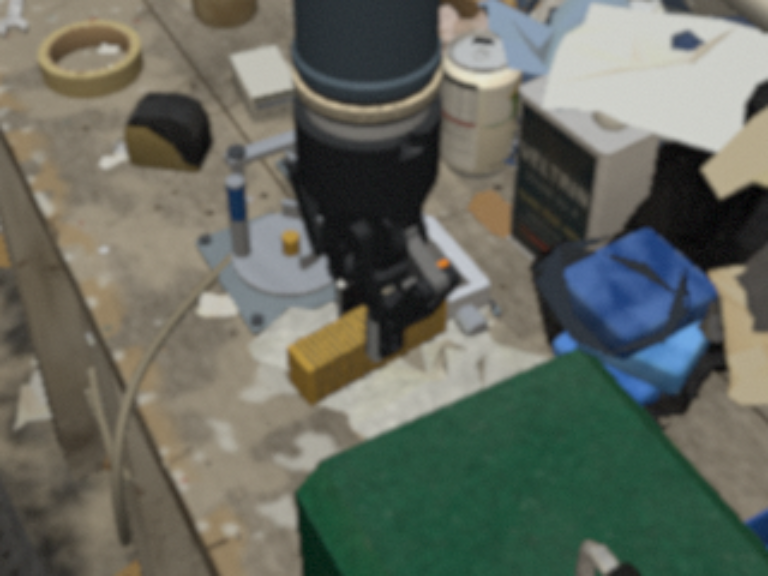

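```bash
python3 - <<'E'
from plant import robot
from h import *
y0=YAW+np.pi/2
robot.goto(M(-.062,0,.14),down(y0))
robot.move_straight(M(-.062,0,.075))
e=M(-.062,0,.075)-robot.sense()["tcp_pos"]; print("err",e, robot.sense()["tcp_rot"]); e[2]=0
robot.move_straight(M(-.062,0,.065)+e,vel=.05)
c=robot.move_straight(M(-.062,0,.0345)+e,vel=.03,contact_N=6)
s=robot.sense(); print(c,s["t"],s["tcp_pos"],M(-.062,0,.035),s["wrist_force"])
snap(robot,3)
f=dict(np.load("side3.npz")); cv2.imwrite("pics/side3.png",cv2.resize(f["image"][170:310,190:370],None,fx=4,fy=4,interpolation=cv2.INTER_CUBIC)[...,::-1])
E
```

```text
err [-0.00051634  0.00058348 -0.00052258] [ 3.14149876e+00 -8.64336359e-04  1.44334949e-02]
True 12.575 [0.5487384  0.26444466 0.03570286] [0.54952615 0.26399235 0.035     ] [-0.13457954 -0.92399709  4.88066568]
```

View pics/side3.png

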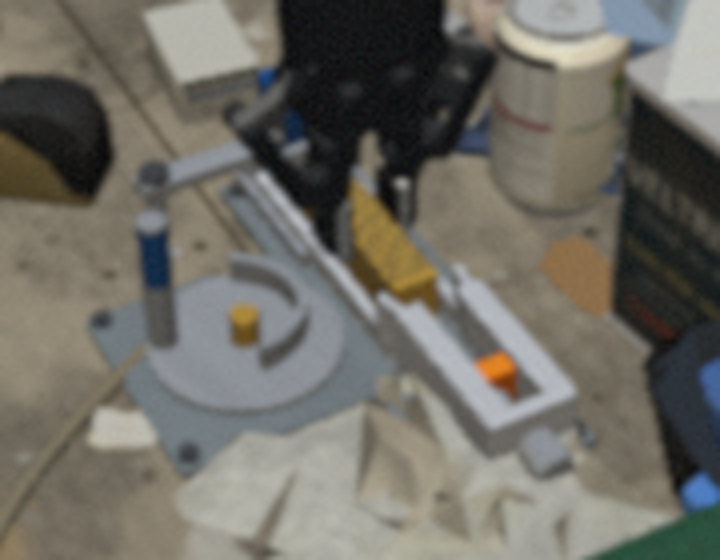

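```bash
python3 - <<'E'
from plant import robot
from h import *
y0=YAW+np.pi/2
robot.grip(0.7); p=robot.sense()["tcp_pos"]; robot.move_straight(p+[0,0,.11],vel=.2); robot.grip(0.0)
robot.goto(M(-.172,0,.15),down(y0)); snap(robot,4); print(robot.sense()["t"])
f=dict(np.load("top4.npz")); m=mask(f,(15,100,80),(32,255,255),(225,165,310,215)); b=max(blobs(m),key=np.sum); v,u=np.nonzero(b); w=world(f,u,v); print("z",np.percentile(w[:,2],[10,50,90])); w=world(f,u,v,.04)
a=np.c_[(w-O)@ex,(w-O)@ey]*1000; r=cv2.minAreaRect(a.astype(np.float32)); print(r)
a=cv2.resize(f["image"][150:260,190:370],None,fx=4,fy=4,interpolation=cv2.INTER_CUBIC); cv2.imwrite("pics/top4.png",a[...,::-1])
E
```

```text
15.025
z [0.03745512 0.04008174 0.04210465]
((-62.5638313293457, -2.0761871337890625), (24.466114044189453, 97.33963775634766), 88.9502944946289)
```

View pics/top4.png

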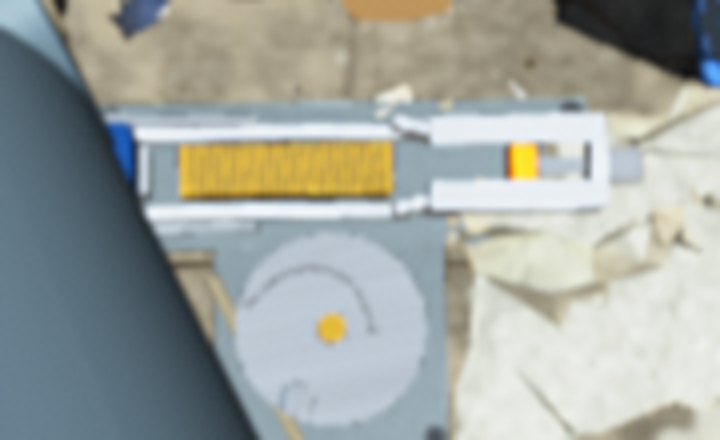

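```bash
python3 - <<'E'
from plant import robot
from h import *
y0=YAW+np.pi/2
robot.move_straight(M(-.172,0,.063),vel=.2)
c=robot.move_straight(M(-.078,0,.063),vel=.06,contact_N=14)
s=robot.sense(); print(c,s["t"],"mag",(s["tcp_pos"]-O)@ex,s["wrist_force"]); robot.sleep(.3)
robot.move_straight(M(-.11,0,.063),vel=.1); robot.move_straight(M(-.11,0,.16),vel=.25)
robot.goto(M(-.062,-.20,.18),down(y0)); snap(robot,5); print(robot.sense()["t"])
f=dict(np.load("top5.npz"))
m=max(blobs(mask(f,(100,120,40),(125,255,255),(230,160,300,215))),key=np.sum); v,u=np.nonzero(m); w=world(f,u,v,.082); print("rail",-.052-((w-O)@ex).mean())
a=cv2.resize(f["image"][150:280,190:370],None,fx=4,fy=4,interpolation=cv2.INTER_CUBIC); cv2.imwrite("pics/top5.png",a[...,::-1])
s=dict(np.load("side5.npz")); bl=blobs(mask(s,(100,120,40),(125,255,255),(215,215,240,250)))
if bl:
  v,u=np.nonzero(max(bl,key=np.sum)); print("crank",u.min(),u.max(),v.min(),v.max())
E
```

```text
False 17.325 mag -0.07984245381588499 [-0.67190304  5.5796394  -0.09379494]
19.575
rail 0.015958853236066002
crank 226 231 229 241
```

View pics/top5.png

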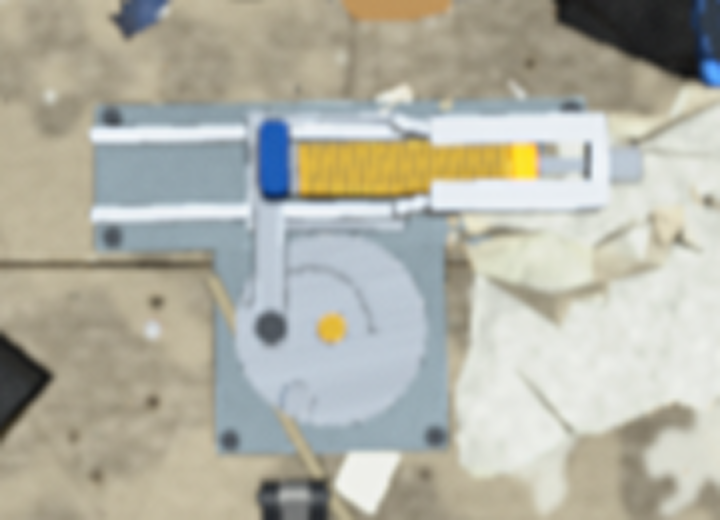

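```bash
python3 - <<'E'
from plant import robot
from h import *
C=np.array([.4742,.2414,0])
f=dict(np.load("top5.npz")); tp=world(f,np.array([264.3]),np.array([249.5]),.087)[0]
for q in (tp,np.array([.4405,.259,0])):
    d=q-C; print(q.round(4),np.hypot(*d[:2]).round(4),np.degrees(np.arctan2(d@ey,d@ex)).round(1)%360)
d=(tp+[.4405,.259,0])/2-C; a0=np.degrees(np.arctan2(d@ey,d@ex))%360
def P(a,z): r=np.radians(a); return C+.038*(ex*np.cos(r)+ey*np.sin(r))+np.array([0,0,z])
def Y(a): return np.radians(a)+YAW-np.pi
print(a0)
q=[robot.inverse_kinematics(P(a,.062),down(Y(a))) for a in(a0,300,360,410)]; print([None if x is None else np.round(x,2).tolist() for x in q])
if abs(a0-240)<12 and all(x is not None for x in q):
    robot.grip(0.6); robot.goto(P(a0,.17),down(Y(a0))); robot.move_straight(P(a0,.062),vel=.1,contact_N=8)
    s=robot.sense(); print(s["t"],s["tcp_pos"]); snap(robot,6)
    robot.grip(0.0,30); s=robot.sense(); print("open",s["opening"],s["wrist_force"])
E
```

```text
[0.4412 0.2593 0.087 ] 0.0375 240.7
[0.4405 0.259  0.    ] 0.038 241.5
241.09250686186755
[[-0.95, 0.48, 0.43, 2.1, -0.33, 0.63, -0.79], [-0.81, 0.44, 0.33, 2.13, -0.24, 0.6, 0.23], [-0.59, 0.45, 0.13, 2.07, -0.1, 0.62, 1.19], [-0.45, 0.49, -0.04, 1.99, 0.03, 0.66, 1.94]]
21.8083 [0.44109663 0.25950501 0.06256982]
open 0.15244793145539967 [-2.31250939  0.44565255  4.17031739]
```

```bash
python3 - <<'E'
from plant import robot
from h import *
C=np.array([.4742,.2414,0])
def P(a,z): r=np.radians(a); return C+.038*(ex*np.cos(r)+ey*np.sin(r))+np.array([0,0,z])
def Y(a): return np.radians(a)+YAW-np.pi
for a in np.linspace(241,410,13)[1:]:
    c=robot.move_straight(P(a,.062),vel=.06,attitude=down(Y(a)),contact_N=25)
    s=robot.sense(); d=s["tcp_pos"]-C; print(round(a),c,round(np.degrees(np.arctan2(d@ey,d@ex))%360,1),s["wrist_force"].round(1),round(s["opening"],3),round(s["t"],1))
    if c: break
snap(robot,7)
E
```

```text
255 False 255.1 [-0.8 -0.9  5.7] 0.154 22.7
269 False 269.2 [-0.9 -1.1  5.4] 0.154 23.1
283 False 283.3 [ 1.  -1.   4.1] 0.159 23.5
297 False 297.2 [2.2 1.2 3.1] 0.156 23.9
311 False 309.7 [0.3 5.4 3.4] 0.154 24.3
326 False 323.3 [-0.1  6.6  4.1] 0.155 24.7
340 False 336.8 [-2.4  6.6  6.6] 0.157 25.1
354 False 350.1 [-4.5  4.6  8.9] 0.152 25.5
368 False 4.4 [-4.7  4.1  9.6] 0.152 25.9
382 False 17.5 [-6.   1.4 12.4] 0.158 26.2
396 False 32.7 [-5.2 -0.1 12.3] 0.153 26.6
410 False 47.0 [-4.  -1.5 13.3] 0.156 27.0
```

```bash
python3 - <<'E'
from plant import robot
from h import *
C=np.array([.4742,.2414,0])
def P(a,z): r=np.radians(a); return C+.038*(ex*np.cos(r)+ey*np.sin(r))+np.array([0,0,z])
def Y(a): return np.radians(a)+YAW-np.pi
c=robot.move_straight(P(417,.062),vel=.02,attitude=down(Y(410)),contact_N=12)
s=robot.sense(); d=s["tcp_pos"]-C; print(c,np.degrees(np.arctan2(d@ey,d@ex))%360,s["wrist_force"])
robot.grip(0.45); p=robot.sense()["tcp_pos"]; robot.move_straight(p+[0,0,.12],vel=.15)
robot.goto(np.array([.43,.05,.22]),down(Y(410))); robot.sleep(.3); snap(robot,8); print(robot.sense()["t"])
f=dict(np.load("top8.npz"))
m=max(blobs(mask(f,(100,120,40),(125,255,255),(230,160,300,215))),key=np.sum); v,u=np.nonzero(m); w=world(f,u,v,.082); print("rail",-.052-((w-O)@ex).mean())
t=cv2.resize(f["image"][150:270,190:350],None,fx=2.5,fy=2.5,interpolation=cv2.INTER_CUBIC)
s=dict(np.load("side8.npz"))["image"][170:290,190:350]; s=cv2.resize(s,None,fx=2.5,fy=2.5,interpolation=cv2.INTER_CUBIC)
cv2.imwrite("pics/end8.png",np.hstack([t,s])[...,::-1])
for n,r,lo,hi in(("orange",(290,170,350,215),(5,150,150),(32,255,255)),):
    for b in blobs(mask(f,lo,hi,r)):
        v,u=np.nonzero(b); w=world(f,u,v,.04); print(n,b.sum(),np.percentile((w-O)@ex,[1,99]))
E
```

```text
False 51.324895183769996 [-4.19174828 -4.75012212 14.75888582]
30.0
rail 0.001678183928013617
orange 314 [-0.00843101  0.06696608]
```

View pics/end8.png

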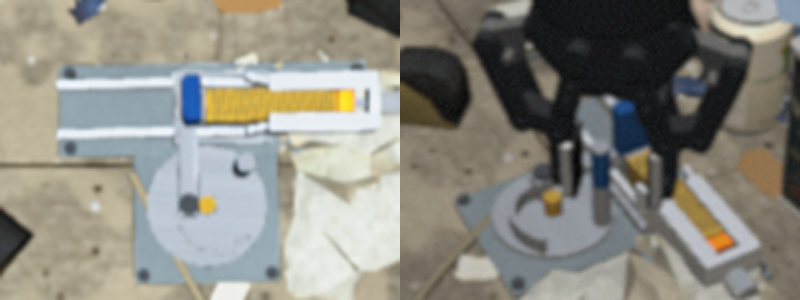

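```bash
python3 - <<'E'
from plant import robot
from h import *
f=dict(np.load("top8.npz")); q=world(f,np.array([287.2]),np.array([216.]),.087)[0]; d=q-np.array([.4742,.2414,0])
a=np.degrees(np.arctan2(d@ey,d@ex)); print(np.hypot(*d[:2]),a,"cam",np.radians((a+130)))
m=mask(f,(100,120,40),(125,255,255),(230,160,300,215)); 
p=pix(f,M(-.055,-.075,.04)); print("bolt px for rail 0",p,"seen",190+188/2.5,150+204/2.5)
for n,u,v in(("carton",162,194),("tape",184,250),("drink",252,122)): print(n,world(f,u,v).round(3))
robot.close_job()
E
```

```text
0.034272982503078156 47.381370967192474 cam 3.0958889550789874
bolt px for rail 0 [265.87015222 231.470563  ] seen 265.2 231.6
carton [0.547 0.451 0.028]
tape [0.441 0.403 0.061]
drink [0.663 0.28  0.114]
the job is handed in; nothing more can be done
```

I finished the reload and handed the job in at about 30 s of the 72 s allowed; no verdict is reported. I drew the rail back to its stop and laid the strip in the bay. I then pushed it up to the follower, turned the cam to its stop by the crank post, and let go of everything.

**Along the way**
- **Rail drawn back:** the tab position put the rail at 0.085 m.
- **Strip laid:** it was flat at x −62.6 mm and about 2 mm off the centre line. It was within about 1° of the channel, with its top at z 40 mm as expected.
- **Rail pushed in:** the rail read about 0.016 m from the tab (0.014 expected), with the cam still open.

**Last checks after letting go**
- **Rail:** the tab gave 1.7 mm, which is under the 3 mm limit. The bolt was within 1 px of its rail-0 position, and the tab reading ran about 2 mm high before, so I take it as fully home.
- **Cam:** about 3.10 rad from the picture. The crank radius in that picture came out at 34 mm instead of 38 mm, so the angle is only approximate. The gripper itself stopped at 51° in the magazine's frame; the cam stop is at 50°.
- **Strip and follower:** the far edge of the yellow and orange area was at x +67 mm, and the picture shows the follower pushed in. I did not measure the follower's travel itself or the strip's final alignment.
- **Bystanders:** the carton, tape measure and drink can had not moved to within a few millimetres. I did not re-measure the solvent can, but the gripper never went near it.

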